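# Seat the sample cup and swing the viscometer head over it

### The arm

A 6-joint arm with a two-finger parallel gripper is mounted at the origin on the work surface. World frame = base frame: x ahead of the robot, y to its left, z up, the work surface at z = 0. Lengths are in m, angles in degrees, forces in N, time in s.
With the tool pointing down it reaches from about 0.3 to 0.75 m from the base axis. Payload 8.5 kg.
Tool frame: the origin (TCP) lies at the very end of the fingers, on their centre line; the grasp point (between the pads) lies 19 mm behind it (env.pinch_z is the distance from the TCP to the grasp point, in m); z points along the fingers, y is the line along which they close (so a half turn about z gives the same grasp; the last joint's range is limited). The gripper opens to 85 mm and grips with 20 to 120 N. Pads are 22 mm wide; open, the fingers measure 114 mm over their backs; the gripper's body (76 mm by 85 mm) begins 54 mm behind the grasp point. The pads swing forward as they close: fully open they stand 13 mm farther back than shut.
Start: joints at [-80.289, 21.807, 74.336, -0, 83.858, -12.336], TCP at [0.206, -0.51, 0.231] pointing down, gripper open.
Joint ranges: [-178.18, 178.18], [-50.72, 133.34], [12.68, 142.11], [-81.47, 261.47], [9.98, 163.14], [-165.26, 165.26]. Speed limits (degrees/s): [136.94, 136.94, 180, 180, 180, 180].

### API

Orientations are given as a 3x3 rotation matrix whose columns are the frame's x, y, z axes.
In Python, from rig import env, viewer gives the robot as it stands.
- The arm moves only by the tool drive_tool, never from a script. Its argument "series" is a list of rows, each a list of 3 entries, a list of its own where there are three numbers: the shift along the tool's x, y, z in m, then the turn about the tool's z in degrees, then the finger opening in m, from 0 to 0.0854. A call has 1 to 20 rows; each row is the pose to reach, as a shift and turn from the pose commanded when the call began, along the tool's axes at that moment; what a row does not reach only later rows make up. A row lasts 1/10 s, in which the tool goes at most 50 mm and 8.59 degrees, less where a joint would pass 70% of its speed; a pose out of reach is approached as far as the arm can. A call with a gripper value outside its range is refused whole. The fingers move at their own pace and stop on an object; "newtons" is the grip in N (left out, the last holds). Time passes only in rows, so rows that repeat a pose let the fingers close. It gives the time, the measured TCP pose, the force, the opening and the grip force at its end, in the units of the state.
- env.observe(): the state, without advancing time (a new reading comes with each control period).
- viewer.get_image(name): name is "scene" or "top" or "wrist"; returns a dict with "img" (480x640x3 uint8, red, green, blue), "depth" (480x640 float32, m along the optical axis (not along the pixel's ray), 0 where there is no reading), "camera_matrix" (3x3 intrinsics, pixels), "distortion" ([k1, k2, p1, p2, k3] as OpenCV has them; the pictures are not rectified), "rvec" (rotation vector, rad) and "tvec" (3), from world to camera coordinates, as OpenCV has them. Camera axes: x right, y down, z forward; pixel columns grow to the right and rows downward; lengths in m; the calibration is good to about 2 mm. A picture is of the moment at which its call begins.
- env.close_job(): hands the job in; it is judged then, once.
The state is a dict: "time_s": time; "q": joint angles; "qvel": joint speeds; "joint_efforts": joint torques, N m; "position": TCP position; "tool_rot": TCP orientation; "ft_force": force on the tool from outside, world axes, zero at the start; "wrist_torque": the same for the moment, N m; "grip_width": finger opening in m; "gripper_force": force on a finger pad.
Only numpy, scipy, OpenCV 4.12 (cv2) and the standard library are available. Lean on these libraries where they do the work, as an engineer would, in place of code of your own. Each camera call takes 0.05 s, during which the arm holds its last target. There are 200 camera calls.

### The job

Gently push the steel sample cup along the counter into the V of the viscometer stand until it rests against both legs, sliding it all the way without gripping, lifting or tipping it. Then push the swung-out viscometer head round on its post until it comes up against its stop above the cup. Leave the other things on the counter where they are.

Things in the scene. Friction and masses are not known exactly. Their poses are not given: they have to be found in the camera images.
- stand: viscometer stand, fixed. Origin: on the counter, on the axis of the brass post (18 mm thick, 200 mm high). -x is its front, z up. Two white legs (16 wide, 18 high) open to the front as a V, each 35 deg from -x; their inner faces, 110 mm long, would meet 57 mm ahead of the post; the mouth is 126 mm wide, 147 mm ahead of it. Between the legs is bare counter, on which the cup slides.
- seat (a point): point on the counter 120 mm in front of the post, on the middle line of the V: the centre of the cup when it touches both legs. Its axes are those of the stand (-x is the front, the side the cup comes from).
- cup: plain round open steel sample cup, 72 mm outside diameter, 60 mm high, about 0.3 kg, loose on the counter in front of the stand. Origin: centre of its underside; z is up.
- head (a joint): swing of the viscometer head about the post, rad. 0: against its stop, exactly above the seat; it grows as the head swings away clockwise seen from above, to the +y side of the stand (up to 2.2). Light friction (1 to 2 N at the head); it stays where it is left.
- head_centre (a point): centre of the underside of the head housing: an upright grey cylinder with an orange band, 86 mm across, 105 to 170 mm above the counter, its axis 120 mm from the post axis. A 24 mm wide bar joins it to a 38 mm sleeve on the post. The spindle under it reaches down to 72 mm above the counter. -x points from the post to the head.
- amber: brown glass bottle with a white cap, 60 mm across, 130 mm high. Bystander, to be left where it stands. Origin: centre of its underside.
- jar: white plastic jar with a blue cap, 64 mm across, 75 mm high. Bystander, to be left where it stands. Origin: centre of its underside.
- vial: small green glass vial with a white cap, 28 mm across, 60 mm high, close beside the stand. Bystander, to be left where it stands. Origin: centre of its underside.
- beaker: clear open beaker, 80 mm across, 90 mm high. Bystander, to be left where it stands. Origin: centre of its underside.
- weight: brass balance weight with a top knob, 38 mm across, 56 mm high. Bystander, to be left where it stands. Origin: centre of its underside.
- timer: yellow bench timer with a dark window, 60 x 70 mm, 24 mm high. Bystander, to be left where it stands. Origin: centre of its underside.
There are look-alikes about, which are no part of the job. Leave any black or orange look-alike of the cup alone.

How it is judged (in metres and radians):
On the way, in this order (a step that is already met when the one before it is completed fails the run):
1. the cup rests in the V while the head is still swung out (horizontal distance between cup and seat below 0.006 m and value of joint head above 0.7 rad), for 0.2 s.
2. the head is against its stop above the cup (horizontal distance between cup and seat below 0.006 m and value of joint head below 0.05 rad), for 0.2 s.
At the end, for the whole second after the job is handed in: The cup stands upright on the counter, at rest, its centre within 6 mm of the seat between the legs; the head is at rest within 0.05 rad of its stop above the cup (all of step 2 and height (world z) of cup below 0.004 m and angle between cup's own z axis and vertical below 0.05 rad and linear speed of cup below 0.01 m/s and velocity of joint head between -0.05 and 0.05 rad/s); the robot touches nothing.
It fails at once if the cup is lifted off the counter (height (world z) of cup above 0.01 m).
It fails at once if the cup is tipped (angle between cup's own z axis and vertical above 0.2 rad).
It fails at once if the cup is squeezed or rammed (over 36 N) (contact force between the fingers and cup above 36 N).
It fails at once if one of the other things on the counter is displaced by more than 15 mm (distance of any of amber, jar, vial, beaker, weight, timer from where it was at the start of the episode above 0.015 m).
It also fails if it takes over 64 s, if anything falls off the work surface, if the arm or the gripper's body presses on something with over 40 N, if the wrist force passes 120 N, or if a joint passes its speed limit or range.

## Working session

There is one attempt and no reset: what is moved stays moved. The work goes in short steps, Python scripts to look and compute and a tool call to move; the robot and the scene stay as the last step left them, time stands still between calls to the robot, and variables do not carry over. Pictures are saved under pics/ and viewed, at most 10 in all, crops included, and the job is handed in when it is done.

Besides the shell and the picture viewer there is one more tool, called after "Request:" in YAML: its name, and indented under it one key for each argument. drive_tool: Moves the arm, as the interface text tells. Its arguments: {"type":"object","properties":{"series":{"type":"array"},"newtons":{"type":"number"}},"required":["series"]}

```bash
mkdir -p pics; cat > h.py <<'E'
import numpy as np, cv2
from rig import env, viewer
def cloud(d):
    h,w=d["depth"].shape
    u,v=np.meshgrid(np.arange(w),np.arange(h))
    p=cv2.undistortPoints(np.stack([u,v],-1).reshape(-1,1,2).astype(np.float64),d["camera_matrix"],np.array(d["distortion"],float)).reshape(h,w,2)
    z=d["depth"][...,None]
    c=np.concatenate([p*z,z],-1)
    R=cv2.Rodrigues(np.array(d["rvec"],float))[0]
    W=(c-np.array(d["tvec"],float).reshape(3))@R
    W[d["depth"]==0]=np.nan
    return W
E
python3 - <<'E'
from h import *
for n in("scene","top"):
    d=viewer.get_image(n); cv2.imwrite(f"pics/{n}0.png",d["img"][...,::-1]); np.savez(f"{n}0.npz",img=d["img"],W=cloud(d))
o=env.observe(); print(o["position"],o["tool_rot"],o["time_s"])
E
```

```text
[ 0.20640632 -0.50953122  0.23078213] [[ 9.26885045e-01  3.75345277e-01 -1.92990957e-04]
 [ 3.75345210e-01 -9.26884232e-01  1.26267356e-03]
 [ 2.95058281e-04 -1.24279147e-03 -9.99999184e-01]] 0.1
```

View pics/top0.png

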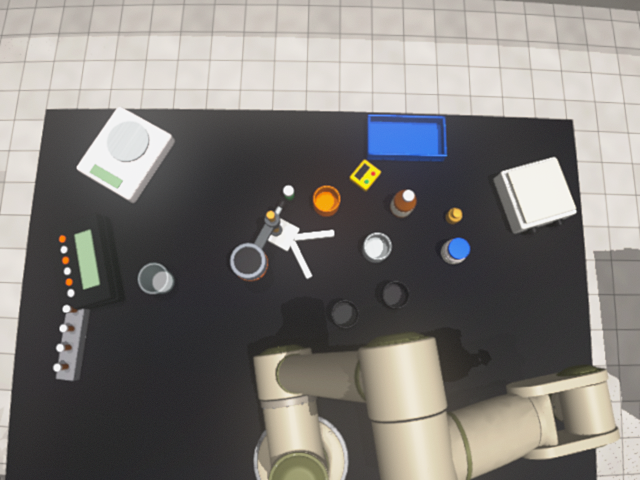

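View pics/scene0.png

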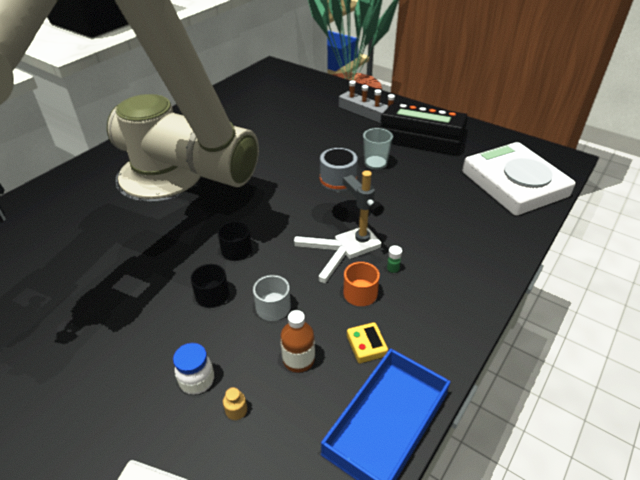

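The top view shows four cup-like things: steel (377,247), black at (343,313) and (395,294), and orange (326,200). The bare grey steel one fits the description. The stand's plate is at (284,235), its legs open to the right, and the head is at (249,262). Next I'll measure these and check an enlarged crop.

```bash
python3 - <<'E'
from h import *
z=np.load("top0.npz"); img,W=z["img"],z["W"]
c=img[170:335,220:480]; cv2.imwrite("pics/crop.png",cv2.resize(c,None,fx=3,fy=3,interpolation=cv2.INTER_CUBIC)[...,::-1])
def box(u0,u1,v0,v1,zl,zh,W=W,img=img,m=None):
    w=W[v0:v1,u0:u1].reshape(-1,3); k=(w[:,2]>zl)&(w[:,2]<zh)
    if m is not None:k&=m[v0:v1,u0:u1].reshape(-1)
    return w[k]
def circ(p):
    A=np.c_[2*p[:,:2],np.ones(len(p))]; s=np.linalg.lstsq(A,(p[:,:2]**2).sum(1),rcond=None)[0]
    return s[:2],np.sqrt(s[2]+s[0]**2+s[1]**2),len(p)
def mec(p):
    (c,r)=cv2.minEnclosingCircle(p[:,:2].astype(np.float32)); return np.round(c,4),round(r,4),len(p)
print("cup",circ(box(355,400,225,270,.052,.066)),mec(box(355,400,225,270,.052,.066)))
print("head",mec(box(220,275,236,285,.15,.18)),)
p=box(262,278,208,224,.185,.215);print("post top",p.mean(0),mec(p))
for n,b in dict(amber=(388,422,185,220,.1,.15),jar=(438,475,232,268,.06,.09),vial=(278,300,182,200,.045,.07),weight=(444,466,204,226,.04,.065),timer=(348,384,158,190,.018,.035),orange=(308,345,182,220,.05,.07),b1=(326,360,296,330,.05,.07),b2=(378,412,278,312,.05,.07),beaker=(132,176,260,298,.08,.1)).items(): 
    p=box(*b); print(n,mec(p) if len(p) else 0)
m=(img.min(2)>170)
p=box(268,340,215,285,.008,.028,m=m); np.save("legs.npy",p); print(len(p),p.min(0),p.max(0))
for leg in [(300,336,228,242),(292,316,242,282)]:
    q=box(*leg,.01,.026,m=m); print("leg",cv2.minAreaRect(q[:,:2].astype(np.float32)*1000),q[:,2].mean())
E
```

```text
cup (array([ 0.56178484, -0.1911768 ]), np.float64(0.03430707900854865), 116) (array([ 0.5618, -0.1915]), 0.0367, 116)
head (array([0.5119, 0.1264]), 0.058, 1008)
post top [0.60745494 0.08278349 0.19827317] (array([0.6084, 0.0833]), 0.0093, 55)
amber (array([ 0.6843, -0.2603]), 0.0189, 144)
jar (array([ 0.557 , -0.4051]), 0.0286, 363)
vial (array([0.7102, 0.0501]), 0.0135, 82)
weight (array([ 0.6576, -0.4094]), 0.0165, 72)
timer (array([ 0.772 , -0.1618]), 0.0433, 496)
orange (array([ 0.6898, -0.0534]), 0.0368, 127)
b1 (array([ 0.3821, -0.1069]), 0.036, 106)
b2 (array([ 0.4338, -0.2392]), 0.0361, 125)
beaker (array([0.4599, 0.3919]), 0.0408, 205)
914 [ 0.47901741 -0.07402547  0.00817613] [0.63942752 0.10149031 0.02640777]
leg ((598.3508911132812, -28.85924530029297), (17.56882095336914, 92.62144470214844), 7.474838733673096) 0.017990159340707756
leg ((527.7711181640625, 13.161550521850586), (106.02224731445312, 14.919261932373047), 27.69388771057129) 0.01805889674898367
```

View pics/crop.png

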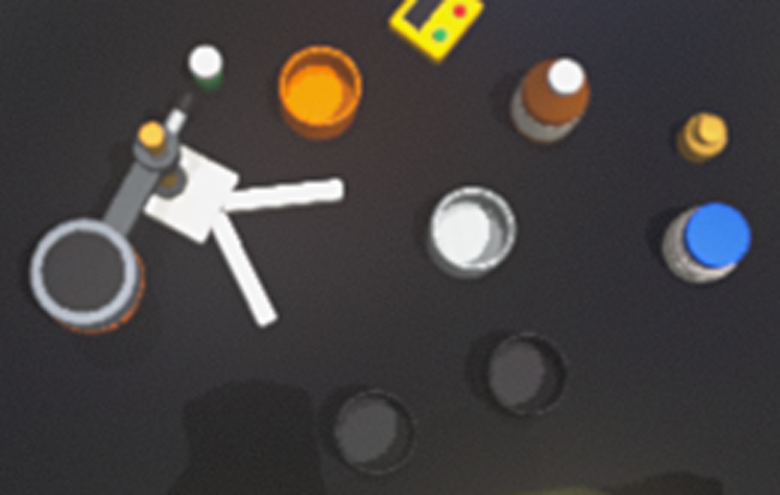

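The crop confirms the steel cup at crop (472,231), lying between the V legs and the jar, with the black and orange cups well clear. The fitted rim radius of 36.7 mm agrees with the given size. The leg directions, −82.5° and −152.3°, give a V half-angle of 34.9°, matching the stated 35°. The seat comes out at about (0.552, −0.0235) and the head at about 1.5 rad. Now I'll move above the start of the push.

Request:
drive_tool:
  series:
    - [[0.03,-0.007,0],-5,0.04]
    - [[0.07,-0.016,0],-12,0.04]
    - [[0.11,-0.026,0],-20,0.04]
    - [[0.15,-0.035,0],-27,0.04]
    - [[0.19,-0.045,0],-34,0.04]
    - [[0.23,-0.054,0],-41,0.04]
    - [[0.27,-0.063,0],-48,0.04]
    - [[0.31,-0.073,0],-55,0.04]
    - [[0.35,-0.082,0],-62,0.04]
    - [[0.39,-0.092,0],-69,0.04]
    - [[0.42,-0.099,0],-74,0.04]
    - [[0.434,-0.102,0],-76.3,0.04]
    - [[0.434,-0.102,0],-76.3,0.04]
    - [[0.434,-0.102,0],-76.3,0.04]
    - [[0.434,-0.102,0],-76.3,0.04]
    - [[0.434,-0.102,0],-76.3,0.04]

```text
time_s: 1.7
position: [0.5696, -0.2532, 0.2315]
tool_rot: [[-0.143, 0.99, -0.0], [0.99, 0.143, -0.0], [-0.0, -0.0, -1.0]]
ft_force: [0.6, 0.4, -0.6]
grip_width: 0.0399
gripper_force: 0.0
```

```bash
python3 - <<'E'
from h import *
d=viewer.get_image("wrist"); cv2.imwrite("pics/w1.png",d["img"][...,::-1]); W=cloud(d)
k=(W[...,2]>.05)&(W[...,2]<.066)&(np.hypot(W[...,0]-.562,W[...,1]+.191)<.055)
p=W[k]; print(len(p), p.mean(0) if len(p) else 0, cv2.minEnclosingCircle(p[:,:2].astype(np.float32)) if len(p) else 0)
o=env.observe(); print(o["position"],o["tool_rot"].round(3),o["grip_width"],o["ft_force"],o["time_s"])
E
```

```text
1003 [ 0.56164241 -0.19101985  0.05833556] ((0.5617448091506958, -0.19227096438407898), 0.03590508922934532)
[ 0.56974608 -0.25312104  0.23152362] [[-0.143  0.99   0.   ]
 [ 0.99   0.143 -0.   ]
 [-0.     0.    -1.   ]] 0.039739905735783385 [0.46467846 0.10291961 0.34696819] 1.75
```

View pics/w1.png

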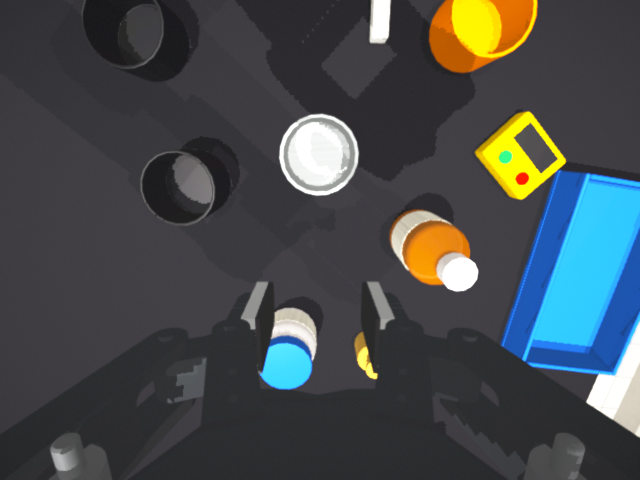

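The wrist view shows the steel cup at (318,155), centred ahead of the fingers. It gives (0.562, −0.192), agreeing with the first fix. Nothing lies under the fingers, so I'll descend.

Request:
drive_tool:
  series:
    - [[0,0,0.02],0,0.04]
    - [[0,0,0.05],0,0.04]
    - [[0,0,0.08],0,0.04]
    - [[0,0,0.11],0,0.04]
    - [[0,0,0.14],0,0.04]
    - [[0,0,0.165],0,0.04]
    - [[0,0,0.185],0,0.04]
    - [[0,0,0.2],0,0.04]
    - [[0,0,0.21],0,0.04]
    - [[0,0,0.216],0,0.04]
    - [[0,0,0.216],0,0.04]
    - [[0,0,0.216],0,0.04]
    - [[0.004,0,0.216],0,0.04]
    - [[0.008,0,0.216],0,0.04]
    - [[0.011,0,0.216],0,0.04]
    - [[0.014,0,0.216],0,0.04]
    - [[0.017,0,0.216],0,0.04]
    - [[0.019,0,0.216],0,0.04]
    - [[0.021,0,0.216],0,0.04]
    - [[0.023,0,0.216],0,0.04]

```text
time_s: 3.75
position: [0.5672, -0.2298, 0.0154]
tool_rot: [[-0.145, 0.989, 0.0], [0.989, 0.145, -0.001], [-0.001, 0.0, -1.0]]
ft_force: [-0.0, -2.5, 0.1]
grip_width: 0.0398
gripper_force: 0.9
```

Request:
drive_tool:
  series:
    - [[0.003,0,0],0,0.04]
    - [[0.006,0,0],0,0.04]
    - [[0.01,0,0],0,0.04]
    - [[0.014,0,0],0,0.04]
    - [[0.018,0,0],0,0.04]
    - [[0.022,0,0],0,0.04]
    - [[0.026,0,0],0,0.04]
    - [[0.03,0,0],0,0.04]
    - [[0.034,0,0],0,0.04]
    - [[0.038,0,0],0,0.04]
    - [[0.042,0,0],0,0.04]
    - [[0.046,0,0],0,0.04]
    - [[0.05,0,0],0,0.04]
    - [[0.054,0,0],0,0.04]
    - [[0.058,0,0],0,0.04]
    - [[0.062,0,0],0,0.04]
    - [[0.066,0,0],0,0.04]
    - [[0.07,0,0],0,0.04]
    - [[0.073,0,0],0,0.04]
    - [[0.075,0,0],0,0.04]

```text
time_s: 5.75
position: [0.5561, -0.155, 0.0153]
tool_rot: [[-0.145, 0.989, -0.0], [0.989, 0.145, 0.0], [0.0, -0.0, -1.0]]
ft_force: [0.9, -1.9, -0.2]
grip_width: 0.0405
gripper_force: 1.0
```

```bash
cat >> h.py <<'E'
def cupfix(name,g,r=.06):
    d=viewer.get_image(name); W=cloud(d); im=d["img"].astype(int)
    k=(W[...,2]>.05)&(W[...,2]<.064)&(np.hypot(W[...,0]-g[0],W[...,1]-g[1])<r)&(im.min(2)>90)&(np.ptp(im,axis=2)<40)
    p=W[k]; print(name,len(p),np.round(p.mean(0),4) if len(p) else 0, cv2.minEnclosingCircle(p[:,:2].astype(np.float32)) if len(p) else 0)
    return d,W
E
python3 - <<'E'
from h import *
for n in("top","wrist"):
    d,W=cupfix(n,(.551,-.115)); cv2.imwrite(f"pics/{n}2.png",d["img"][...,::-1])
E
```

```text
top 0 0 0
wrist 11752 [ 0.5503 -0.1173  0.0574] ((0.5472114682197571, -0.12455296516418457), 0.046133268624544144)
```

View pics/wrist2.png

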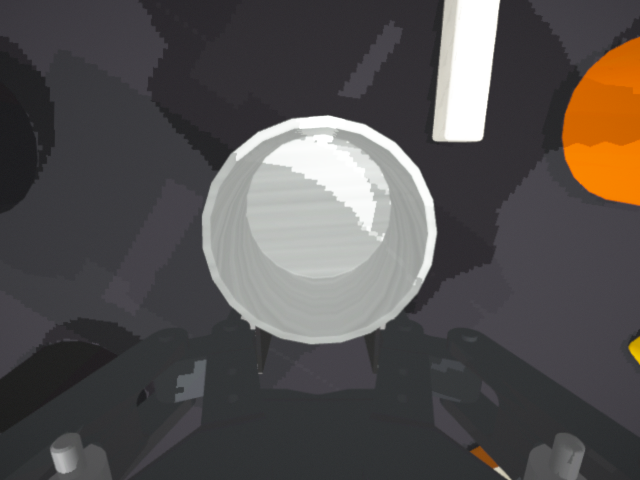

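The cup stays upright and centred between both fingertips at (319,230), with the right leg's tip ahead at (460,135) and clear. I'll continue to the point just before the seat.

Request:
drive_tool:
  series:
    - [[0.003,0,0],0,0.04]
    - [[0.006,0,0],0,0.04]
    - [[0.01,0,0],0,0.04]
    - [[0.014,0,0],0,0.04]
    - [[0.018,0,0],0,0.04]
    - [[0.022,0,0],0,0.04]
    - [[0.026,0,0],0,0.04]
    - [[0.03,0,0],0,0.04]
    - [[0.034,0,0],0,0.04]
    - [[0.038,0,0],0,0.04]
    - [[0.042,0,0],0,0.04]
    - [[0.046,0,0],0,0.04]
    - [[0.05,0,0],0,0.04]
    - [[0.054,0,0],0,0.04]
    - [[0.058,0,0],0,0.04]
    - [[0.062,0,0],0,0.04]
    - [[0.065,0,0],0,0.04]
    - [[0.067,0,0],0,0.04]
    - [[0.068,0,0],0,0.04]
    - [[0.068,0,0],0,0.04]

```text
time_s: 7.85
position: [0.5463, -0.0879, 0.0153]
tool_rot: [[-0.145, 0.989, -0.0], [0.989, 0.145, 0.0], [0.0, -0.0, -1.0]]
ft_force: [0.2, 0.5, -0.2]
grip_width: 0.0398
gripper_force: 0.1
```

```bash
python3 - <<'E'
from h import *
d,W=cupfix("wrist",(.541,-.05),.042)
k=(W[...,2]>.0575)&(W[...,2]<.064)&(np.hypot(W[...,0]-.541,W[...,1]+.05)<.045)&(d["img"].min(2)>90)
p=W[k]; print(cv2.minEnclosingCircle(p[:,:2].astype(np.float32)),len(p))
# legs from close by
k=(W[...,2]>.012)&(W[...,2]<.022)&(d["img"].min(2)>150)&(np.hypot(W[...,0]-.541,W[...,1]+.05)>.045)
n,l,s,c=cv2.connectedComponentsWithStats(k.astype(np.uint8))
for i in range(1,n):
    if s[i,4]>400:
        q=W[l==i]; print(s[i],cv2.minAreaRect(q[:,:2].astype(np.float32)*1000))
E
```

```text
wrist 11649 [ 0.5405 -0.0501  0.0574] ((0.5410211086273193, -0.05014864355325699), 0.03834013268351555)
((0.5403852462768555, -0.04804418236017227), 0.03615511953830719) 7437
[  176     0   412   294 27125] ((549.6630249023438, -4.726692199707031), (126.97950744628906, 141.84735107421875), 81.67249298095703)
```

Request:
drive_tool:
  series:
    - [[-0.004,0,0],0,0.04]
    - [[-0.01,0,0],0,0.04]
    - [[-0.01,-0.003,0],4,0.04]
    - [[-0.01,-0.006,0],8,0.04]
    - [[-0.009,-0.009,0],11,0.04]
    - [[-0.008,-0.013,0],15,0.04]
    - [[-0.008,-0.0155,0],18,0.04]
    - [[-0.006,-0.019,0],22,0.04]
    - [[-0.004,-0.023,0],27,0.04]
    - [[-0.002,-0.027,0],32,0.04]
    - [[-0.001,-0.0295,0],35.7,0.04]
    - [[-0.001,-0.0295,0],35.7,0.04]
    - [[-0.001,-0.0295,0],35.7,0.04]

```text
time_s: 9.2
position: [0.5175, -0.0937, 0.0154]
tool_rot: [[0.458, 0.889, 0.0], [0.889, -0.458, -0.0], [0.0, 0.0, -1.0]]
ft_force: [0.5, -1.1, 0.1]
grip_width: 0.04
gripper_force: 0.0
```

Request:
drive_tool:
  series:
    - [[0.003,-0.0015,0],0,0.04]
    - [[0.006,-0.0015,0],0,0.04]
    - [[0.008,-0.0015,0],0,0.04]
    - [[0.01,-0.0015,0],0,0.04]
    - [[0.012,-0.0015,0],0,0.04]
    - [[0.014,-0.0015,0],0,0.04]
    - [[0.016,-0.0015,0],0,0.04]
    - [[0.018,-0.0015,0],0,0.04]
    - [[0.02,-0.0015,0],0,0.04]
    - [[0.022,-0.0015,0],0,0.04]
    - [[0.024,-0.0015,0],0,0.04]
    - [[0.026,-0.0015,0],0,0.04]
    - [[0.028,-0.0015,0],0,0.04]
    - [[0.03,-0.0015,0],0,0.04]
    - [[0.032,-0.0015,0],0,0.04]
    - [[0.033,-0.0015,0],0,0.04]
    - [[0.034,-0.0015,0],0,0.04]
    - [[0.034,-0.0015,0],0,0.04]

```text
time_s: 11.0
position: [0.5316, -0.0623, 0.0153]
tool_rot: [[0.459, 0.888, 0.0], [0.888, -0.459, 0.0], [0.0, 0.0, -1.0]]
ft_force: [-0.4, -0.9, 0.1]
grip_width: 0.0403
gripper_force: 0.6
```

About 3 mm should remain. I'll creep in at 0.5 mm per row and watch the force.

Request:
drive_tool:
  series:
    - [[0.0005,0,0],0,0.04]
    - [[0.001,0,0],0,0.04]
    - [[0.0015,0,0],0,0.04]
    - [[0.002,0,0],0,0.04]
    - [[0.0025,0,0],0,0.04]
    - [[0.0025,0,0],0,0.04]

```text
time_s: 11.6
position: [0.5329, -0.0609, 0.0155]
tool_rot: [[0.459, 0.888, 0.0], [0.888, -0.459, -0.001], [-0.001, 0.001, -1.0]]
ft_force: [-2.7, -6.5, 1.5]
grip_width: 0.0401
gripper_force: 3.4
```

```bash
python3 - <<'E'
from h import *
d=viewer.get_image("wrist");W=cloud(d); cv2.imwrite("pics/w5.png",d["img"][...,::-1])
k=(W[...,2]>.0575)&(W[...,2]<.064)&(np.hypot(W[...,0]-.552,W[...,1]+.024)<.045)&(d["img"].min(2)>90)
p=W[k]; print(cv2.minEnclosingCircle(p[:,:2].astype(np.float32)),len(p)); o=env.observe();print(o["position"],o["ft_force"])
E
```

```text
((0.551604688167572, -0.024900540709495544), 0.0362081341445446) 7573
[ 0.53284751 -0.06091012  0.01549776] [-2.04190531 -6.835621    1.02035003]
```

View pics/w5.png

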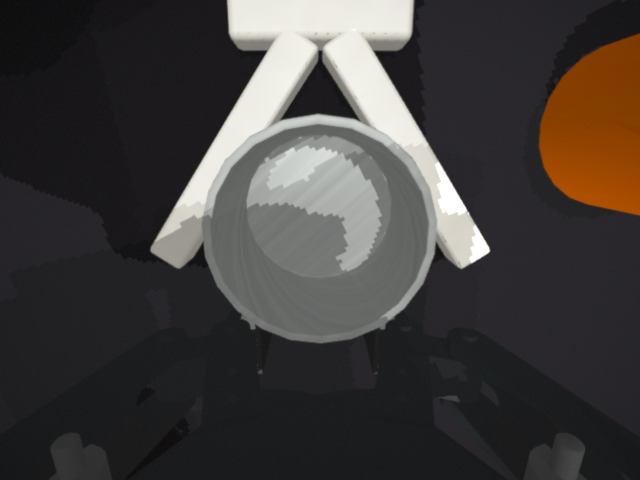

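The cup touches both legs symmetrically at (318,228), and the force rose to 7 N. Its measured position is within 1.5 mm of the seat. Now I'll retreat and raise, closing the fingers.

Request:
drive_tool:
  series:
    - [[-0.003,0,0],0,0.04]
    - [[-0.01,0,0],0,0.04]
    - [[-0.025,0,0],0,0.04]
    - [[-0.045,0,0],0,0.04]
    - [[-0.06,0,0],0,0.04]
    - [[-0.06,0,-0.02],0,0.04]
    - [[-0.06,0,-0.06],0,0.02]
    - [[-0.06,0,-0.1],0,0]
    - [[-0.06,0,-0.14],0,0]
    - [[-0.06,0,-0.18],0,0]
    - [[-0.06,0,-0.22],0,0]
    - [[-0.06,0,-0.25],0,0]
    - [[-0.06,0,-0.27],0,0]
    - [[-0.06,0,-0.27],0,0]
    - [[-0.06,0,-0.27],0,0]

```text
time_s: 13.15
position: [0.5047, -0.1138, 0.2845]
tool_rot: [[0.46, 0.888, -0.001], [0.888, -0.46, 0.001], [0.0, -0.001, -1.0]]
ft_force: [-0.6, -0.4, -0.3]
grip_width: -0.0003
gripper_force: 0.0
```

```bash
python3 - <<'E'
from h import *
o=env.observe();print(o["q"].round(1),o["position"].round(4),o["tool_rot"].round(3),o["ft_force"].round(1),o["grip_width"])
d=viewer.get_image("top");W=cloud(d);cv2.imwrite("pics/t6.png",d["img"][...,::-1])
P=np.array([.6075,.083])
for n,W in(("top0",np.load("top0.npz")["W"]),("scene0",np.load("scene0.npz")["W"]),("wrist",cloud(viewer.get_image("wrist")))):
    k=(W[...,2]>.166)&(W[...,2]<.176)&(np.hypot(W[...,0]-.5,W[...,1]-.13)<.09)
    p=W[k]
    if len(p)>20:
        r=np.hypot(*(p[:,:2]-P).T); p=p[r>.085]; (c,R)=cv2.minEnclosingCircle(p[:,:2].astype(np.float32)); print(n,len(p),c,R,np.hypot(*(c-P)),np.degrees(np.arctan2(*(c-P)[::-1])))
    k=(W[...,2]>.19)&(W[...,2]<.21)&(np.hypot(W[...,0]-.6075,W[...,1]-.083)<.03)
    if k.sum()>5: print("post",W[k].mean(0),k.sum())
E
```

```text
[-25.8  16.6  73.4   0.   90.1   1.5] [ 0.5047 -0.1138  0.2845] [[ 0.46   0.888 -0.001]
 [ 0.888 -0.46   0.001]
 [ 0.    -0.001 -1.   ]] [-0.6 -0.4 -0.3] -0.00029124871600053076
top0 881 (0.5009698867797852, 0.1374700963497162) 0.04351961612701416 0.11964805229948026 152.91880678083137
post [0.60791463 0.08277331 0.19909379] 51
scene0 584 (0.501648485660553, 0.13577254116535187) 0.04369010031223297 0.11827714990226525 153.5013339826647
post [0.61022715 0.08026859 0.19842773] 71
```

The head measures at θ≈153° from both cameras. That gives a joint value of about 1.56 rad and a radius of 0.119 m, matching the given 0.120. I'll go round behind it at z≈0.135.

Request:
drive_tool:
  series:
    - [[0.02,-0.008,0],0,0]
    - [[0.05,-0.02,0],0,0]
    - [[0.09,-0.036,0],0,0]
    - [[0.13,-0.052,0],0,0]
    - [[0.17,-0.068,0],0,0]
    - [[0.21,-0.084,0],0,0]
    - [[0.25,-0.1,0],0,0]
    - [[0.28,-0.112,0],0,0]
    - [[0.3,-0.12,0],0,0]
    - [[0.3,-0.12,0],0,0]
    - [[0.3,-0.12,0.01],0,0]
    - [[0.3,-0.12,0.035],0,0]
    - [[0.3,-0.12,0.06],0,0]
    - [[0.3,-0.12,0.085],0,0]
    - [[0.3,-0.12,0.11],0,0]
    - [[0.3,-0.12,0.13],0,0]
    - [[0.3,-0.12,0.145],0,0]
    - [[0.3,-0.12,0.15],0,0]
    - [[0.3,-0.12,0.15],0,0]
    - [[0.3,-0.12,0.15],0,0]

```text
time_s: 15.25
position: [0.5367, 0.2076, 0.1358]
tool_rot: [[0.46, 0.888, 0.001], [0.888, -0.46, 0.0], [0.0, 0.001, -1.0]]
ft_force: [0.3, -0.7, 0.7]
grip_width: 0.0001
gripper_force: 0.0
```

```bash
python3 - <<'E'
from h import *
o=env.observe();p=o["position"];R=o["tool_rot"];print(p.round(4),o["ft_force"].round(1))
P=np.array([.6075,.083]);s=.054
for th,g in [(153.1,.01),(153.1,0)]+[(153.1+6*i,0) for i in range(1,15)]+[(239,0),(241,0),(242.6,0)]:
    a=np.radians(th);u=np.array([np.cos(a),np.sin(a)]);t=np.array([-u[1],u[0]])
    c=P+.12*u-(s+g)*t; d=np.array([*c,.135])-p
    print(round(th,1),(R.T@d).round(4)[:2],"turn",round(-(th-153.1)-.5,1))
E
```

```text
[0.5367 0.2076 0.1358] [ 0.3 -0.7  0.7]
153.1 [-0.0151 -0.0004] turn -0.5
153.1 [-0.0251 -0.0003] turn -0.5
159.1 [-0.038  -0.0052] turn -6.5
165.1 [-0.0513 -0.0087] turn -12.5
171.1 [-0.0649 -0.0107] turn -18.5
177.1 [-0.0787 -0.0114] turn -24.5
183.1 [-0.0924 -0.0106] turn -30.5
189.1 [-0.106  -0.0084] turn -36.5
195.1 [-0.1193 -0.0048] turn -42.5
201.1 [-0.1321  0.0002] turn -48.5
207.1 [-0.1444  0.0065] turn -54.5
213.1 [-0.1559  0.0141] turn -60.5
219.1 [-0.1666  0.0228] turn -66.5
225.1 [-0.1763  0.0326] turn -72.5
231.1 [-0.1849  0.0433] turn -78.5
237.1 [-0.1923  0.0549] turn -84.5
239 [-0.1944  0.0587] turn -86.4
241 [-0.1965  0.0628] turn -88.4
242.6 [-0.1981  0.0662] turn -90.0
```

Request:
drive_tool:
  series:
    - [[-0.008,0,0],0,0]
    - [[-0.015,0,0],0,0]
    - [[-0.02,0,0],0,0]
    - [[-0.025,-0.001,0],-1,0]
    - [[-0.031,-0.003,0],-3.5,0]
    - [[-0.038,-0.005,0],-6.5,0]
    - [[-0.045,-0.007,0],-9.5,0]
    - [[-0.051,-0.009,0],-12.5,0]
    - [[-0.058,-0.01,0],-15.5,0]
    - [[-0.065,-0.011,0],-18.5,0]
    - [[-0.072,-0.011,0],-21.5,0]
    - [[-0.079,-0.0115,0],-24.5,0]
    - [[-0.086,-0.011,0],-27.5,0]
    - [[-0.0925,-0.0105,0],-30.5,0]
    - [[-0.099,-0.0095,0],-33.5,0]
    - [[-0.106,-0.0085,0],-36.5,0]
    - [[-0.113,-0.0065,0],-39.5,0]
    - [[-0.119,-0.005,0],-42.5,0]
    - [[-0.123,-0.003,0],-44.5,0]
    - [[-0.123,-0.003,0],-44.5,0]

```text
time_s: 17.25
position: [0.477, 0.0997, 0.1355]
tool_rot: [[-0.295, 0.955, 0.0], [0.955, 0.295, -0.0], [-0.0, 0.0, -1.0]]
ft_force: [-0.5, -0.5, 0.5]
grip_width: 0.0001
gripper_force: 0.0
```

```bash
cat >> h.py <<'E'
def headfix(n):
    P=np.array([.6075,.083]); d=viewer.get_image(n); W=cloud(d)
    rr=np.hypot(W[...,0]-P[0],W[...,1]-P[1])
    k=(W[...,2]>.163)&(W[...,2]<.176)&(rr<.175)&(rr>.07)
    p=W[k]
    if len(p)>20:
        (c,R)=cv2.minEnclosingCircle(p[:,:2].astype(np.float32)); a=np.degrees(np.arctan2(*(p[:,:2].mean(0)-P)[::-1]))
        print(n,len(p),np.round(c,4),round(R,4),"mean angle",a%360)
    return d,W
E
python3 - <<'E'
from h import *
for n in("top","scene"):
    d,W=headfix(n); cv2.imwrite(f"pics/{n}7.png",d["img"][...,::-1])
P=np.array([.6075,.083]);s=.054
o=env.observe();p=o["position"];R=o["tool_rot"];th0=np.degrees(np.arctan2(R[1,0],R[0,0]))+90;print(th0)
for th in [201.1,207.1,213.1,219.1,225.1,231.1,237.1,239,241,242.6]:
    a=np.radians(th);u=np.array([np.cos(a),np.sin(a)]);t=np.array([-u[1],u[0]])
    c=P+.12*u-s*t; d=np.array([*c,.135])-p
    print(th,(R.T@d).round(4)[:2],"turn",round(th0-th,1))
E
```

```text
top 446 [0.4931 0.0463] 0.0421 mean angle 204.25406711354697
scene 820 [0.4967 0.0564] 0.0537 mean angle 199.1092308959175
197.1029294027249
201.1 [-0.0092 -0.004 ] turn -4.0
207.1 [-0.0224 -0.0081] turn -10.0
213.1 [-0.0359 -0.0108] turn -16.0
219.1 [-0.0496 -0.0121] turn -22.0
225.1 [-0.0634 -0.0119] turn -28.0
231.1 [-0.077  -0.0102] turn -34.0
237.1 [-0.0905 -0.0072] turn -40.0
239 [-0.0946 -0.0059] turn -41.9
241 [-0.099  -0.0045] turn -43.9
242.6 [-0.1024 -0.0032] turn -45.5
```

View pics/scene7.png

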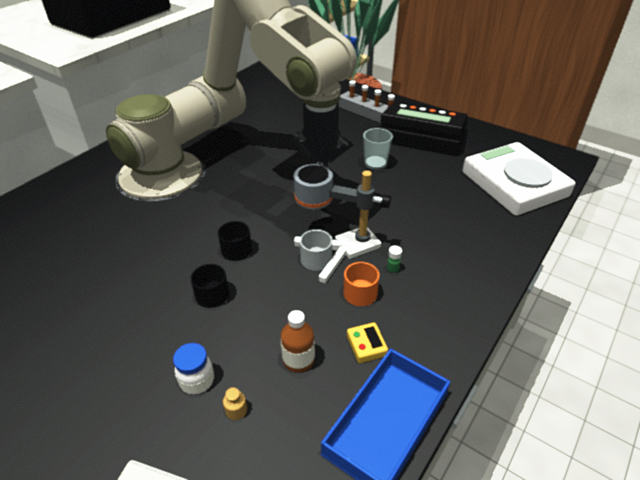

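The head is turning as planned: it is at (313,185) with the cup still seated at (317,248). I'll continue to about 238°, slower near the stop.

Request:
drive_tool:
  series:
    - [[-0.003,-0.001,0],-1.5,0]
    - [[-0.009,-0.004,0],-4,0]
    - [[-0.0155,-0.006,0],-7,0]
    - [[-0.0225,-0.008,0],-10,0]
    - [[-0.029,-0.0095,0],-13,0]
    - [[-0.036,-0.011,0],-16,0]
    - [[-0.043,-0.0115,0],-19,0]
    - [[-0.0495,-0.012,0],-22,0]
    - [[-0.0565,-0.012,0],-25,0]
    - [[-0.0635,-0.012,0],-28,0]
    - [[-0.068,-0.0115,0],-30,0]
    - [[-0.0725,-0.011,0],-32,0]
    - [[-0.077,-0.01,0],-34,0]
    - [[-0.0805,-0.0095,0],-35.5,0]
    - [[-0.084,-0.009,0],-37,0]
    - [[-0.0875,-0.008,0],-38.5,0]
    - [[-0.0905,-0.007,0],-40,0]
    - [[-0.0925,-0.0065,0],-41,0]
    - [[-0.0925,-0.0065,0],-41,0]

```text
time_s: 19.25
position: [0.4984, 0.0099, 0.1353]
tool_rot: [[-0.849, 0.528, 0.0], [0.528, 0.849, -0.0], [-0.0, 0.0, -1.0]]
ft_force: [0.2, 0.3, 0.4]
grip_width: -0.0
gripper_force: 0.0
```

```bash
python3 - <<'E'
from h import *
for n in("top","scene"): headfix(n)
P=np.array([.6075,.083]);s=.054
o=env.observe();p=o["position"];R=o["tool_rot"];th0=np.degrees(np.arctan2(R[1,0],R[0,0]))+90;print(th0)
for th in [239,241,242.6,244,246]:
    a=np.radians(th);u=np.array([np.cos(a),np.sin(a)]);t=np.array([-u[1],u[0]])
    c=P+.12*u-s*t; d=np.array([*c,.135])-p
    print(th,(R.T@d).round(4)[:2],"turn",round(th0-th,1))
E
```

```text
top 22 [ 0.5769 -0.0249] 0.0173 mean angle 256.949433506037
scene 957 [ 0.5355 -0.0154] 0.0534 mean angle 240.1270642277267
238.11426465284606
239 [-0.0019 -0.0012] turn -0.9
241 [-0.0062 -0.003 ] turn -2.9
242.6 [-0.0096 -0.0043] turn -4.5
244 [-0.0126 -0.0053] turn -5.9
246 [-0.017  -0.0067] turn -7.9
```

Now I'll creep toward the stop, watching the force.

Request:
drive_tool:
  series:
    - [[-0.001,-0.0005,0],-0.5,0]
    - [[-0.002,-0.001,0],-1,0]
    - [[-0.003,-0.0015,0],-1.5,0]
    - [[-0.004,-0.002,0],-2,0]
    - [[-0.005,-0.0025,0],-2.5,0]
    - [[-0.006,-0.003,0],-3,0]
    - [[-0.007,-0.003,0],-3.5,0]
    - [[-0.008,-0.0035,0],-4,0]
    - [[-0.009,-0.004,0],-4.5,0]
    - [[-0.009,-0.004,0],-4.5,0]

```text
time_s: 20.35
position: [0.504, 0.0016, 0.1353]
tool_rot: [[-0.888, 0.459, 0.0], [0.459, 0.888, -0.0], [-0.0, 0.0, -1.0]]
ft_force: [0.5, 0.2, 0.4]
grip_width: 0.0
gripper_force: 0.1
```

Request:
drive_tool:
  series:
    - [[-0.0005,0,0],0,0]
    - [[-0.001,0,0],0,0]
    - [[-0.0015,0,0],0,0]
    - [[-0.002,0,0],0,0]
    - [[-0.002,0,0],0,0]

```text
time_s: 20.85
position: [0.5052, 0.0009, 0.1353]
tool_rot: [[-0.888, 0.459, -0.001], [0.459, 0.888, 0.0], [0.001, -0.0, -1.0]]
ft_force: [-4.6, 0.4, 1.9]
grip_width: 0.0003
gripper_force: 2.1
```

```bash
python3 - <<'E'
from h import *
d,W=headfix("scene"); c=d["img"][100:300,230:430]; cv2.imwrite("pics/s8.png",cv2.resize(c,None,fx=3,fy=3)[...,::-1])
E
```

```text
scene 972 [ 0.544  -0.0225] 0.0543 mean angle 245.18140753873462
```

View pics/s8.png

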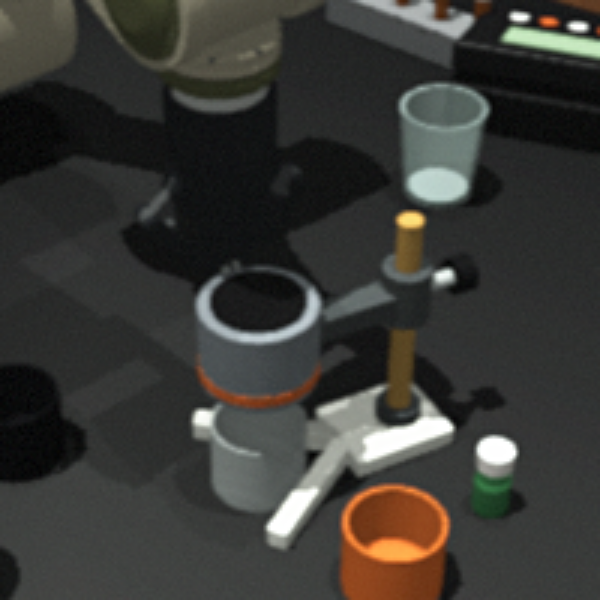

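The crop shows the head (258,335) directly above the cup (258,455), and the force has jumped to about 5 N. One more millimetre will show whether that is the stop.

Request:
drive_tool:
  series:
    - [[-0.0005,0,0],0,0]
    - [[-0.001,0,0],0,0]
    - [[-0.001,0,0],0,0]

```text
time_s: 21.2
position: [0.5052, 0.0009, 0.1353]
tool_rot: [[-0.888, 0.459, -0.003], [0.459, 0.888, 0.001], [0.003, -0.0, -1.0]]
ft_force: [-8.9, 3.4, 5.1]
grip_width: -0.0001
gripper_force: 4.8
```

The tool did not move while the force rose, so the head is on its stop. I'll back off along the push line and then go up.

Request:
drive_tool:
  series:
    - [[0.003,0,0],0,0]
    - [[0.01,0,0],0,0]
    - [[0.025,0,0],0,0]
    - [[0.045,0,0],0,0]
    - [[0.06,0,0],0,0]
    - [[0.06,0,0],0,0]
    - [[0.06,0,-0.03],0,0]
    - [[0.06,0,-0.07],0,0]
    - [[0.06,0,-0.11],0,0]
    - [[0.06,0,-0.13],0,0]
    - [[0.06,0,-0.13],0,0]
    - [[0.06,0,-0.13],0,0]

```text
time_s: 22.4
position: [0.4535, 0.0277, 0.2649]
tool_rot: [[-0.888, 0.46, 0.0], [0.46, 0.888, -0.0], [-0.0, 0.0, -1.0]]
ft_force: [-0.2, -0.7, -0.1]
grip_width: 0.0002
gripper_force: 0.0
```

```bash
python3 - <<'E'
from h import *
d,W=headfix("scene"); headfix("top"); headfix("wrist")
W0=np.load("scene0.npz")["W"]
# cup rim in scene view (upper near rim), before vs seat
k=(W[...,2]>.03)&(W[...,2]<.055)&(np.hypot(W[...,0]-.552,W[...,1]+.0235)<.045)&(np.ptp(d["img"].astype(int),axis=2)<30)
p=W[k][:,:2]; A=np.c_[2*p,np.ones(len(p))]; s=np.linalg.lstsq(A,(p**2).sum(1),rcond=None)[0]; print("cup",s[:2],np.sqrt(s[2]+s[0]**2+s[1]**2),len(p))
o=env.observe();print(o["ft_force"].round(1),o["time_s"])
E
```

```text
scene 929 [ 0.5531 -0.0254] 0.0443 mean angle 246.19979464708734
top 507 [ 0.5532 -0.0237] 0.043 mean angle 249.96398743874937
wrist 271 [ 0.5575 -0.0267] 0.0121 mean angle 245.73147479678596
cup [ 0.55375867 -0.0253662 ] 0.0341763800231759 417
[-1.  -0.7  0.4] 22.55
```

The head measures at (0.553, −0.024) and the cup at (0.554, −0.025), both over the seat at (0.552, −0.0235). The arm is clear, so I'll hand the job in.

```bash
python3 -c "
from rig import env
print(env.close_job())"
```

```text
the job is handed in; nothing more can be done
None
```

The cup rests against both legs of the V and the head is on its stop above it; I handed the job in at about 22.6 s with the arm clear, but no verdict was shown.

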